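# Set the turntable speed controller to 45.2 rpm

### The arm

A 7-joint arm with a two-finger parallel gripper is mounted at the origin on the work surface. World frame = base frame: x ahead of the robot, y to its left, z up, the work surface at z = 0. Lengths are in m, angles in rad, forces in N, time in s.
With the tool pointing down it reaches from about 0.4 to 0.925 m from the base axis. Payload 4.1 kg.
Tool frame: the origin (TCP) lies on the centre line of the jaws, within the pads' length; the fingertips stand 11 mm ahead of it and the grasp point (between the pads) lies 8 mm behind it (robot.tip_reach is the distance from the TCP to the fingertips, in m); z points along the fingers, x is the direction in which the jaws open and shut, and the axes are right-handed (so a half turn about z gives the same grasp; the last joint's range is limited). The gripper opens to 85 mm and grips with 20 to 120 N. Pads are 22 mm wide; open, the fingers measure 114 mm over their backs; the gripper's body (76 mm by 85 mm) begins 54 mm behind the grasp point. The pads swing forward as they close: fully open they stand 13 mm farther back than shut.
Start: joints at [-1.331, 0.398, 0.045, 1.537, -0.019, 1.207, -0.051], TCP at [0.216, 0.613, 0.242] pointing down, gripper open.
Joint ranges: [-2.82, 2.82], [-0.49, 2.23], [-1.37, 1.46], [0, 2.46], [-1.36, 4.5], [0.23, 2], [-2.94, 2.94]. Speed limits (rad/s): [2.57, 2.57, 3.14, 3.14, 3.14, 3.14, 3.14].

### API

Orientations are given as a unit quaternion [w, x, y, z].
In Python, from bench import robot gives the robot as it stands. The module is installed in compiled form; this text tells all that it offers.
- The arm moves only by the shell command python3 -m jog 'ROWS' [FORCE]. ROWS is JSON, a list of rows, each a list of 3 entries, a list of its own where there are three numbers: the closure, from -1 (fully open) to 1 (shut), then the shift along the tool's x, y, z in mm, then the turn, a rotation vector about the tool's x, y, z in degrees. A call has exactly 5 rows; each row is the pose to reach, as a shift and turn from the pose commanded when the call began, along the tool's axes at that moment; what a row does not reach only later rows make up. A row lasts 1/10 s, in which the tool goes at most 50 mm and 8.59 degrees, less where a joint would pass 70% of its speed; a pose out of reach is approached as far as the arm can. A call with a gripper value outside its range is refused whole. The fingers move at their own pace and stop on an object; FORCE is the grip in N (left out, the last holds). Time passes only in rows, so rows that repeat a pose let the fingers close, or fill a call up. It gives the time, the measured TCP pose, the force and the opening at its end, in the units of the state.
- robot.sense(): the state, without advancing time (a new reading comes with each control period).
- robot.camera(name): name is "scene" or "top" or "wrist"; returns the picture (420x560x3 uint8, red, green, blue); there is no depth.
- robot.calibration(name): a dict with "vfov" (degrees; the focal length in pixels is half the picture's height over the tangent of half this angle, whatever the lens; pixels are square), "cx", "cy" (the principal point, pixels), "view" (4x4, takes a point from world to camera coordinates); the wrist camera has in their place "mount" (4x4, takes a point from camera to tool coordinates, whose origin is the TCP and whose axes are the tool frame's). Camera axes: x right, y up, looking along -z (the intrinsics and any distortion apply to the point x, -y, -z); pixel columns grow to the right and rows downward; lengths in m; the calibration is good to about 2 mm. A picture is of the moment at which its call begins: read the wrist's pose just before it. calibration takes no time and is no camera call.
- robot.job_done(): hands the job in, once; it reports no verdict.
The state is a dict: "time_s": time; "joints": joint angles; "qd": joint speeds; "joint_torque": joint torques, N m; "tool_pos": TCP position; "ee_rot": TCP orientation; "force": force on the tool from outside, world axes, zero at the start; "moment": the same for the moment, N m; "finger_gap": finger opening in m.
Only numpy, scipy, OpenCV 4.12 (cv2) and the standard library are available. Lean on these libraries where they do the work, as an engineer would, in place of code of your own. Each camera call takes 0.05 s, during which the arm holds its last target.

### The job

Set the three thumbwheels of the turntable's speed controller to 4, 5 and 2, reading from its front left to right (45.2 rpm), each clicked home on its digit, and then press the load button right down so that the controller takes the speed. Use light finger pressure, as the wheels and their spindles are delicate, and leave everything else on the cart where it is.

Things in the scene. Friction and masses are not known exactly. Their poses are not given: they have to be found in the camera images.
- controller: turntable speed controller, a dark steel box 200 deep (x) x 220 wide (y) mm with aluminium front, fixed to the cart; origin on the cart under its middle, front towards -x, +y on the left seen from the front. Top plate level at z 62 mm; near the front, on the line x = -50 mm, three black thumbwheels in grey frames and, right of them, the load button. More than 25 N on it does damage
- tens_top (a point): where the topmost point of the rim of the left thumbwheel should be: x -50, y +62, z 77 mm in the controller's frame. The switch modules are snapped in unevenly: the wheel with its frame really stands up to 2.5 mm higher or lower than this, each differently. Wheels 40 mm in diameter, 14 mm thick, axles along y, 10 mm out of their frames; they do not give
- units_top (a point): where the topmost point of the rim of the middle thumbwheel should be: x -50, y +26, z 77 mm in the controller's frame. The switch modules are snapped in unevenly: the wheel with its frame really stands up to 2.5 mm higher or lower than this, each differently. A fingertip pressing on the smooth rim rolls it by friction, 12.6 mm per digit; too light a touch slips
- tenths_top (a point): where the topmost point of the rim of the right thumbwheel should be: x -50, y -10, z 77 mm in the controller's frame. The switch modules are snapped in unevenly: the wheel with its frame really stands up to 2.5 mm higher or lower than this, each differently. White dots on the rims, 0 to 9, give the digit: the uppermost group, between white index bars, is set
- tens (a joint): reading (rad) of the left thumbwheel, the tens of rpm: digit x 0.6283, so 0 = digit 0 and 5.655 = digit 9; it grows as the top of the wheel is rolled away from the front (to the controller's +x) and shrinks as it is rolled towards the front. End stops just below 0 and above 9
- units (a joint): reading (rad) of the middle thumbwheel, the units of rpm: digit x 0.6283, so 0 = digit 0 and 5.655 = digit 9; it grows as the top of the wheel is rolled away from the front (to the controller's +x) and shrinks as it is rolled towards the front. Getting over a click takes about 2 N along the rim
- tenths (a joint): reading (rad) of the right thumbwheel, the tenths of rpm: digit x 0.6283, so 0 = digit 0 and 5.655 = digit 9; it grows as the top of the wheel is rolled away from the front (to the controller's +x) and shrinks as it is rolled towards the front. A sprung click pulls a released wheel home to the nearest digit
- load_top (a point): centre of the top of the load button, a round black button 22 mm across in an aluminium collar 38 mm across and 12 mm high; at rest its top is at x -50, y -75, z 83 mm in the controller's frame, 9 mm above the collar; it moves with the button
- load (a joint): how far the load button is pressed (m), 0 up, 0.005 right down on a hard stop; it springs back; starts to move at about 2 N, fully down takes about 6 N
- record_weight: silver turned record weight, 72 mm across, 48 mm high, 0.3 kg, standing loose on the rear deck of the controller; origin under its middle
- headshell: chrome headshell with cartridge, 75 x 30 x 20 mm, lying loose on the cart; origin under its middle
- tweezers: stainless tweezers, 125 mm long (along x), 10 mm high, lying loose on the cart; origin under the middle
- pot: small empty green ceramic pot, 84 mm across, 75 mm high, loose on the cart; origin under its middle
- adapter: aluminium record adapter puck, 38 mm across, 12 mm high, loose on the cart; origin under its middle
- driver: small screwdriver, 130 mm long (along x), lying loose on the cart; origin under its middle

How it is judged:
On the way, in this order (a step that is already met when the one before it is completed fails the run):
1. all three thumbwheels stand clicked home on the code 4, 5, 2 (value of joint tens between 2.363 and 2.663 rad and value of joint units between 2.992 and 3.292 rad and value of joint tenths between 1.107 and 1.407 rad), for 0.2 s.
2. with the code set, the load button is pressed right down (all of step 1 and value of joint load above 0.0035 m), for 0.05 s.
At the end, for the whole second after the job is handed in: the left, middle and right thumbwheels stand at rest within 0.15 rad (a quarter of a digit) of digits 4, 5 and 2 (2.513, 3.142 and 1.257 rad), and the load button, after being pressed at least 3.5 mm down with that code set, is up again (under 1 mm) (all of step 1 and value of joint load below 0.001 m and velocity of joint tens between -0.1 and 0.1 rad/s and velocity of joint units between -0.1 and 0.1 rad/s and velocity of joint tenths between -0.1 and 0.1 rad/s); the robot touches nothing.
It fails at once if the robot presses on the controller, its wheels or its button with more than 25 N (contact force between any of the fingers, the arm and controller above 25 N).
It fails at once if one of the loose things (record weight, headshell, tweezers, pot, adapter, screwdriver) is shifted by more than 20 mm (distance of any of record_weight, headshell, tweezers, pot, adapter, driver from where it was at the start of the episode above 0.02 m).
It also fails if it takes over 64 s, if anything falls off the work surface, if the arm or the gripper's body presses on something with over 40 N, if the wrist force passes 120 N, or if a joint passes its speed limit or range.

## Working session

There is one attempt and no reset: what is moved stays moved. The work goes in short steps, Python scripts to look and compute and a shell command to move; the robot and the scene stay as the last step left them, time stands still between calls to the robot, and variables do not carry over. Pictures are saved under pics/ and viewed, and the job is handed in when it is done.

```bash
mkdir -p pics; ls; python3 - <<'E'
from bench import robot
import cv2,json
s=robot.sense()
for k,v in s.items(): print(k,v)
print(robot.tip_reach)
for n in ("scene","top","wrist"):
    c=robot.calibration(n); print(n,c)
    cv2.imwrite(f"pics/{n}0.png",cv2.cvtColor(robot.camera(n),cv2.COLOR_RGB2BGR))
E
```

```text
pics
time_s 0.0
joints [-1.33095644  0.39920029  0.04501232  1.53792146 -0.018715    1.20691502
 -0.05072189]
qd [ 7.57391155e-04 -2.78470389e-04 -3.03095840e-06  3.21575951e-05
 -4.70856280e-04  3.01635388e-04 -3.05056945e-04]
joint_torque [-5.57139920e-04 -4.75110054e+01  1.36431489e+00 -2.54224420e+01
  1.14905904e-02  9.11728246e-03 -5.78363469e-06]
tool_pos [0.21580637 0.61245114 0.24123922]
ee_rot [ 6.31155143e-04  8.16178208e-01  5.77799368e-01 -7.90274900e-04]
force [-0.71504301  0.59674917 -0.46027436]
moment [ 0.02728684 -0.01806477  0.02601672]
finger_gap 0.085138915678696
0.011
scene {'vfov': 53.290764326031386, 'cx': 282.12847787850836, 'cy': 211.39601996740794, 'view': array([[-0.48063433,  0.87689049, -0.00732778,  0.24312579],
       [-0.53242186, -0.28516673,  0.79699869,  0.23327277],
       [ 0.69679093,  0.38696641,  0.60393658, -1.43590614],
       [ 0.        ,  0.        ,  0.        ,  1.        ]])}
top {'vfov': 45.536420573822234, 'cx': 278.51895723066576, 'cy': 208.29713813426315, 'view': array([[-0.02226486, -0.99974889,  0.00253479,  0.03808652],
       [ 0.98864199, -0.02164043,  0.14872362, -0.55149412],
       [-0.14863142,  0.00581731,  0.98887555, -1.05143548],
       [ 0.        ,  0.        ,  0.        ,  1.        ]])}
wrist {'vfov': 71.9055396249074, 'cx': 281.9919039990841, 'cy': 208.0718740426209, 'mount': array([[ 9.99999982e-01, -1.08230568e-04,  1.58668855e-04,
         2.17641326e-04],
       [-6.25972131e-05, -9.64660586e-01, -2.63495636e-01,
        -6.69120032e-02],
       [ 1.81579873e-04,  2.63495621e-01, -9.64660575e-01,
        -1.31485234e-01],
       [ 0.00000000e+00,  0.00000000e+00,  0.00000000e+00,
         1.00000000e+00]])}
```

View pics/scene0.png

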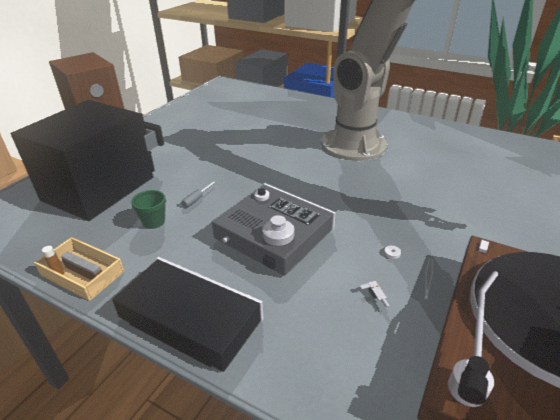

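View pics/top0.png

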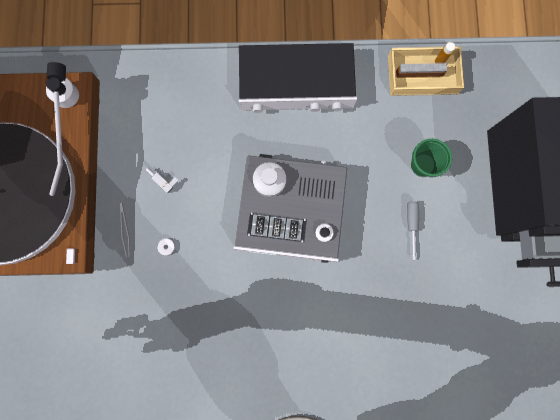

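View pics/wrist0.png

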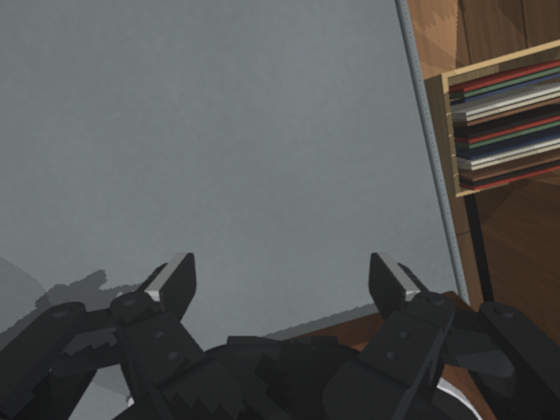

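```bash
cat > h.py <<'E'
import numpy as np,cv2,math
from bench import robot
from scipy.spatial.transform import Rotation as R
def K(c,h=420): 
    f=h/2/math.tan(math.radians(c["vfov"])/2); return f
def cam(name,s=None):
    c=robot.calibration(name)
    if name=="wrist":
        s=s or robot.sense()
        q=s["ee_rot"]; T=np.eye(4); T[:3,:3]=R.from_quat([q[1],q[2],q[3],q[0]]).as_matrix(); T[:3,3]=s["tool_pos"]
        V=np.linalg.inv(T@c["mount"])
    else: V=c["view"]
    return K(c),c["cx"],c["cy"],V
def ray(C,u,v,z):
    f,cx,cy,V=C
    d=V[:3,:3].T@np.array([(u-cx)/f,-(v-cy)/f,-1]); o=-V[:3,:3].T@V[:3,3]
    return o+d*(z-o[2])/d[2]
def proj(C,p):
    f,cx,cy,V=C; q=V[:3,:3]@np.array(p)+V[:3,3]
    return np.array([cx+f*q[0]/-q[2],cy-f*q[1]/-q[2]])
def shot(name,fn,crop=None,k=1):
    s=robot.sense(); C=cam(name,s); im=cv2.cvtColor(robot.camera(name),cv2.COLOR_RGB2BGR)
    o=im
    if crop: x0,y0,x1,y1=crop; o=im[y0:y1,x0:x1]
    if k!=1: o=cv2.resize(o,None,fx=k,fy=k,interpolation=cv2.INTER_CUBIC)
    cv2.imwrite("pics/"+fn,o); return C,im,s
def tooldelta(s,dw):
    q=s["ee_rot"]; return 1000*R.from_quat([q[1],q[2],q[3],q[0]]).as_matrix().T@np.array(dw)
E
python3 - <<'E'
from h import *
C=cam("top"); im=cv2.imread("pics/top0.png")
cv2.imwrite("pics/topc.png",cv2.resize(im[140:270,220:360],None,fx=5,fy=4.6,interpolation=cv2.INTER_CUBIC))
for u,v in [(248,154),(348,164),(340,260),(234,246)]: print(ray(C,u,v,.062))
s=robot.sense(); print(tooldelta(s,[1,0,0]),tooldelta(s,[0,1,0]))
E
```

```text
[0.67002404 0.08978395 0.062     ]
[ 0.64301407 -0.12697347  0.062     ]
[ 0.435965   -0.10118632  0.062     ]
[0.47043319 0.12205584 0.062     ]
[ 3.32274435e+02  9.43182676e+02 -3.73238354e-01] [ 943.18157054 -332.27461944   -1.44991812]
```

View pics/topc.png

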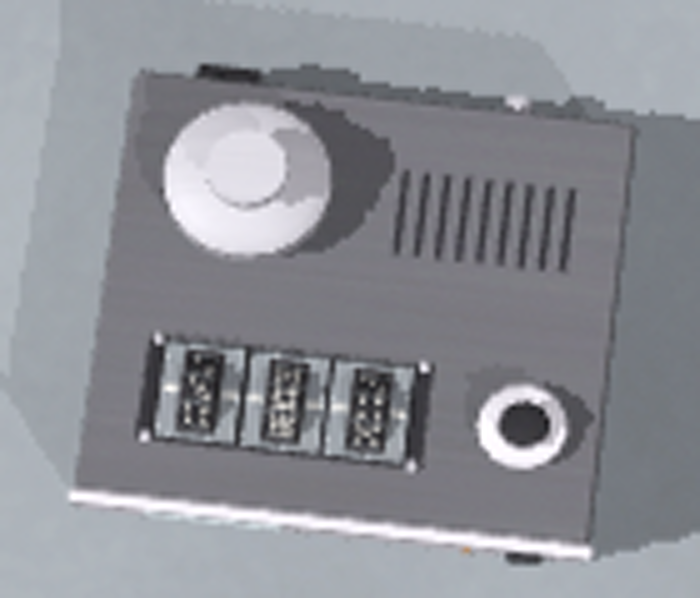

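```bash
python3 -m jog '[[1,[-30,32,0],[0,0,0]],[1,[-60,65,0],[0,0,0]],[1,[-92,99,0],[0,0,0]],[1,[-124,133,0],[0,0,0]],[1,[-156,168,0],[0,0,0]]]' 40; python3 -m jog '[[1,[-32,34,0],[0,0,-2]],[1,[-64,69,0],[0,0,-4]],[1,[-96,103,0],[0,0,-6]],[1,[-128,138,0],[0,0,-8]],[1,[-160,172,0],[0,0,-10.7]]]'
```

```text
time_s: 0.65
tool_pos: [0.3231, 0.4082, 0.2421]
ee_rot: [0.0, 0.816, 0.578, -0.0]
force: [0.4, 0.6, 0.2]
finger_gap: 0.0123
time_s: 1.15
tool_pos: [0.4322, 0.2001, 0.2423]
ee_rot: [-0.0, 0.758, 0.652, 0.0]
force: [1.3, 1.1, -0.7]
finger_gap: -0.0001
```

```bash
python3 -m jog '[[1,[-40,29,0],[0,0,0]],[1,[-80,58,10],[0,0,0]],[1,[-120,87,30],[0,0,0]],[1,[-150,110,50],[0,0,0]],[1,[-150,110,60],[0,0,0]]]'; python3 - <<'E'
from h import *
C,im,s=shot("wrist","w1.png")
print(s["tool_pos"])
np.save("w1.npy",np.r_[s["tool_pos"],s["ee_rot"]])
cv2.imwrite("pics/w1raw.png",im)
E
```

```text
time_s: 1.65
tool_pos: [0.5185, 0.0302, 0.1809]
ee_rot: [0.001, 0.762, 0.648, -0.002]
force: [0.0, -0.1, -0.7]
finger_gap: -0.0001
[0.5185303  0.03016314 0.18090313]
```

View pics/w1.png

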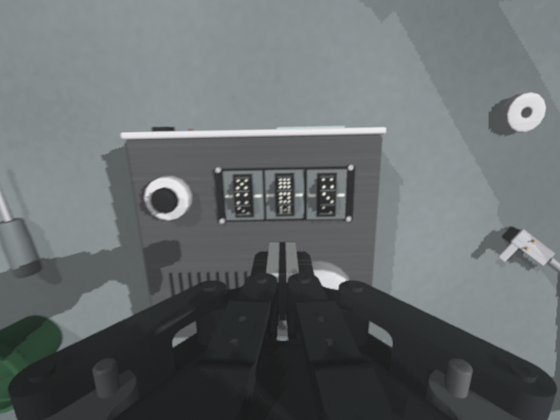

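```bash
python3 - <<'E'
import cv2
im=cv2.imread("pics/w1raw.png")
cv2.imwrite("pics/w1z.png",cv2.resize(im[155:235,205:365],None,fx=5,fy=5,interpolation=cv2.INTER_CUBIC))
E
```

```text
(no output)
```

View pics/w1z.png

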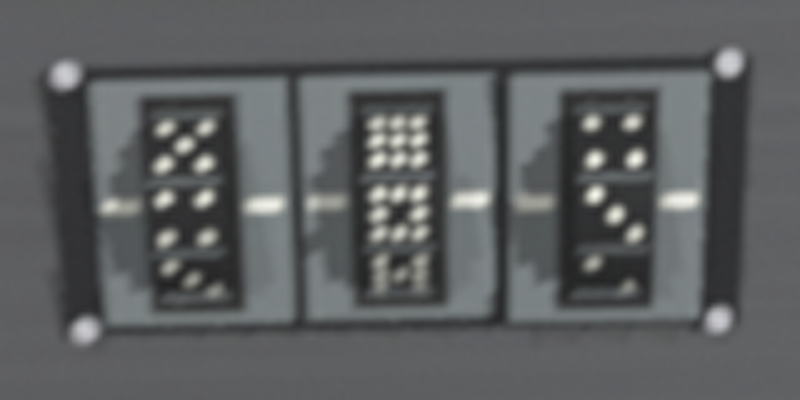

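```bash
python3 - <<'E'
from h import *
d=np.load("w1.npy"); C=cam("wrist",{"tool_pos":d[:3],"ee_rot":d[3:]})
P=lambda x,y:(205+x/5,155+y/5)
b=[ray(C,*P(x,y),.067) for x,y in [(120,208),(263,206),(325,204),(470,201),(533,204),(680,201)]]
for p in b: print(p.round(4))
v=b[-1]-b[0]; print("yaw",math.degrees(math.atan2(-v[0],v[1])))
print("centre", [((b[i]+b[i+1])/2).round(4) for i in (0,2,4)])
im=cv2.imread("pics/w1raw.png"); g=cv2.cvtColor(im,cv2.COLOR_BGR2GRAY)
m=(g[165:235,130:200]<45).astype(np.uint8); n,l,st,ce=cv2.connectedComponentsWithStats(m)
for i in range(1,n):
    if st[i,4]>100: print(st[i],ce[i]+[130,165], ray(C,*(ce[i]+[130,165]),.083))
# white screw corners at z~.063
for x,y in [(65,75),(84,330),(730,62),(718,320)]: print(ray(C,*P(x,y),.064).round(4))
R0=R.from_quat([d[4],d[5],d[6],d[3]]).as_matrix(); print(R0.round(4))
# front edge of the controller (bright), top camera
E
```

```text
[ 0.5011 -0.014   0.067 ]
[0.5047 0.0107 0.067 ]
[0.5061 0.0214 0.067 ]
[0.5096 0.0463 0.067 ]
[0.5119 0.057  0.067 ]
[0.5154 0.0823 0.067 ]
yaw -8.487602388803309
centre [array([ 0.5029, -0.0016,  0.067 ]), array([0.5078, 0.0338, 0.067 ]), array([0.5137, 0.0696, 0.067 ])]
[ 0.4772 -0.0191  0.064 ]
[ 0.5227 -0.0258  0.064 ]
[0.4933 0.0938 0.064 ]
[0.5391 0.0871 0.064 ]
[[ 1.613e-01  9.869e-01 -5.000e-04]
 [ 9.869e-01 -1.613e-01 -4.300e-03]
 [-4.300e-03  2.000e-04 -1.000e+00]]
```

```bash
cat > d.py <<'E'
from h import *
import sys
s=robot.sense(); p=s["tool_pos"]; q=s["ee_rot"]
print(s["time_s"],p.round(4),q.round(4),s["force"].round(2))
W={"tenths":(.5029,-.0016),"units":(.5078+.0005,.0338),"tens":(.5137,.0696)}
ux=np.array([.9888,-.149]);
W["load"]=tuple(np.array(W["tenths"])+(-.065)*np.array([.149,.9888]))
for k,w in W.items(): print(k, tooldelta(s,[w[0]-p[0],w[1]-p[1],0]).round(1))
E
python3 d.py
```

```text
1.7 [0.5166 0.0337 0.1795] [-5.000e-04  7.608e-01  6.490e-01 -2.400e-03] [-1.83  0.68 -0.59]
tenths [-37.   -7.9   0.1]
units [-1.2 -8.2  0. ]
tens [35.  -8.5 -0.1]
load [-102.    -7.4    0.3]
```

```bash
python3 -m jog '[[1,[18,-8,20],[0,0,0]],[1,[35,-14.5,45],[0,0,0]],[1,[35,-14.5,65],[0,0,0]],[1,[35,-14.5,80],[0,0,0]],[1,[35,-14.5,80],[0,0,0]]]'; python3 d.py; python3 - <<'E'
from h import *
shot("wrist","w2.png",(180,130,460,340),2.8)
shot("scene","s2.png",(200,160,360,280),5)
E
python3 d.py
```

```text
time_s: 2.2
tool_pos: [0.5064, 0.0755, 0.1007]
ee_rot: [-0.001, 0.758, 0.652, -0.002]
force: [-0.4, -0.2, 0.5]
finger_gap: 0.0001
2.2 [0.5064 0.0755 0.1007] [-0.0014  0.7578  0.6524 -0.0018] [-0.44 -0.22  0.47]
tenths [-76.8   8.    0. ]
units [-41.   8.   0.]
tens [-4.8  8.1 -0. ]
load [-1.418e+02  7.900e+00  1.000e-01]
2.3 [0.5086 0.075  0.1027] [-2.000e-04  7.583e-01  6.519e-01  2.000e-04] [0.52 0.2  0.13]
tenths [-76.6   5.9  -0. ]
units [-40.8   5.9  -0. ]
tens [-4.6  5.9 -0. ]
load [-1.416e+02  5.900e+00 -1.000e-01]
```

View pics/w2.png

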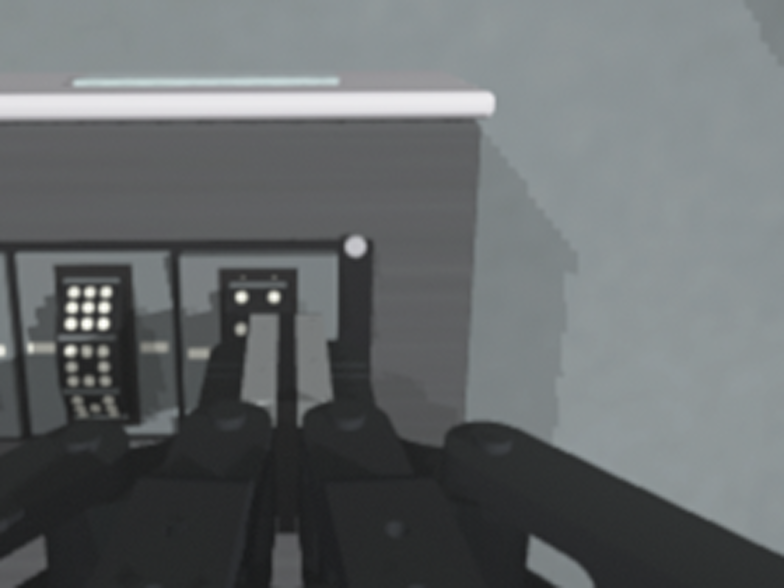

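View pics/s2.png

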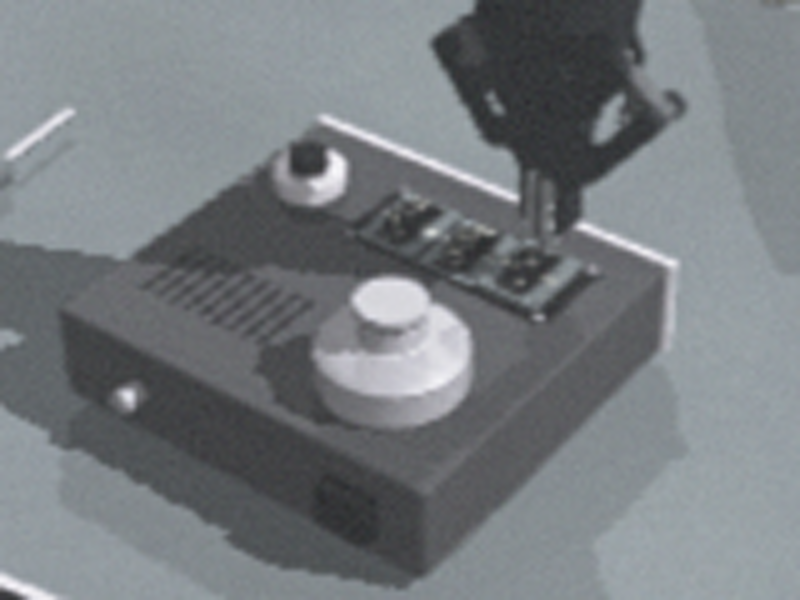

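```bash
python3 -m jog '[[1,[-4.6,0,5],[0,0,0]],[1,[-4.6,0,10],[0,0,0]],[1,[-4.6,0,11],[0,0,0]],[1,[-4.6,0,11],[0,0,0]],[1,[-4.6,0,11],[0,0,0]]]'; python3 -m jog '[[1,[0,0,0.5],[0,0,0]],[1,[0,0,1],[0,0,0]],[1,[0,0,1],[0,0,0]],[1,[0,0,1],[0,0,0]],[1,[0,0,1],[0,0,0]]]'; python3 d.py
```

```text
time_s: 2.8
tool_pos: [0.5081, 0.0695, 0.0915]
ee_rot: [0.0, 0.759, 0.651, 0.0]
force: [-0.5, -0.1, -0.0]
finger_gap: 0.0001
time_s: 3.3
tool_pos: [0.508, 0.0694, 0.0903]
ee_rot: [-0.0, 0.759, 0.651, 0.0]
force: [0.2, -0.5, 0.6]
finger_gap: 0.0
3.3 [0.508  0.0694 0.0903] [-0.000e+00  7.587e-01  6.514e-01  1.000e-04] [ 0.19 -0.5   0.64]
tenths [-71.    5.7  -0. ]
units [-35.2   5.7  -0. ]
tens [1.  5.6 0. ]
load [-136.     5.8   -0. ]
```

```bash
python3 -m jog '[[1,[1,0,0.5],[0,0,0]],[1,[1,0,1],[0,0,0]],[1,[1,0,1],[0,0,0]],[1,[1,0,1],[0,0,0]],[1,[1,0,1],[0,0,0]]]'; 
```

```text
time_s: 3.8
tool_pos: [0.5083, 0.0706, 0.0894]
ee_rot: [-0.0, 0.759, 0.651, 0.0]
force: [0.0, 1.4, 0.9]
finger_gap: 0.0001
```

```bash
python3 -m jog '[[1,[0,0,0.5],[0,0,0]],[1,[0,0,1],[0,0,0]],[1,[0,0,1],[0,0,0]],[1,[0,0,1],[0,0,0]],[1,[0,0,1],[0,0,0]]]'; 
```

```text
time_s: 4.3
tool_pos: [0.509, 0.0705, 0.0892]
ee_rot: [0.0, 0.759, 0.651, 0.001]
force: [-0.5, -0.9, 6.0]
finger_gap: -0.0
```

```bash
python3 -m jog '[[1,[0,2,0.2],[0,0,0]],[1,[0,5,0.2],[0,0,0]],[1,[0,9,0.2],[0,0,0]],[1,[0,13,0.2],[0,0,0]],[1,[0,13,0.2],[0,0,0]]]'; 
```

```text
time_s: 4.8
tool_pos: [0.5223, 0.0686, 0.0891]
ee_rot: [0.0, 0.759, 0.651, 0.001]
force: [-1.0, 0.0, 7.2]
finger_gap: -0.0001
```

```bash
python3 -m jog '[[1,[0,0,-2],[0,0,0]],[1,[0,0,-5],[0,0,0]],[1,[0,20,-10],[0,0,0]],[1,[0,30,-10],[0,0,0]],[1,[0,30,-10],[0,0,0]]]'; python3 - <<'E'
from h import *
shot("wrist","w3.png",(180,130,460,340),2.8)
E
```

```text
time_s: 5.3
tool_pos: [0.5519, 0.0634, 0.0982]
ee_rot: [0.001, 0.759, 0.651, 0.0]
force: [0.2, 1.4, 0.5]
finger_gap: -0.0001
```

View pics/w3.png

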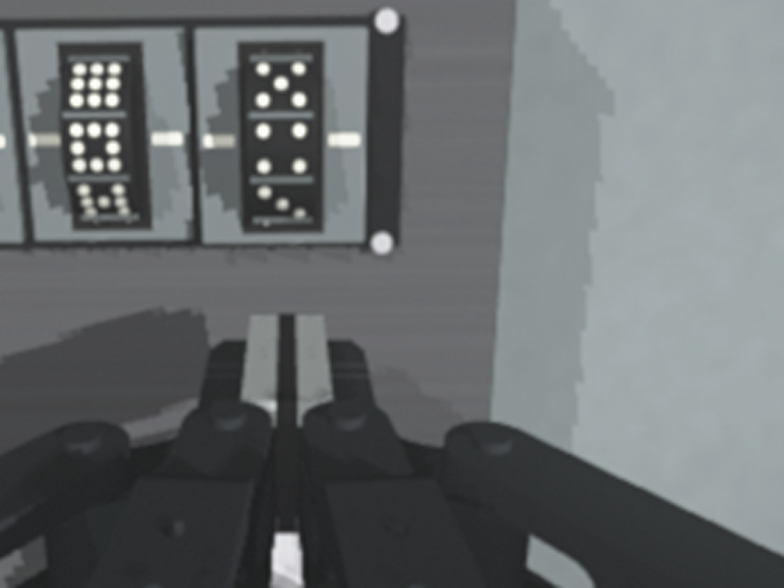

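```bash
python3 d.py
```

```text
5.35 [0.5506 0.0636 0.0978] [-1.000e-04  7.589e-01  6.512e-01 -4.000e-04] [-0.59 -0.99 -0.69]
tenths [-71.7 -37.2   0.1]
units [-35.9 -37.3   0. ]
tens [  0.4 -37.4   0. ]
load [-1.367e+02 -3.700e+01  1.000e-01]
```

```bash
python3 -m jog '[[1,[-20,0,-4],[0,0,0]],[1,[-36,-15,-4],[0,0,0]],[1,[-36,-30.5,0],[0,0,0]],[1,[-36,-30.5,4],[0,0,0]],[1,[-36,-30.5,6],[0,0,0]]]'; python3 -m jog '[[1,[0,0,0],[0,0,0]],[1,[0,0,0.5],[0,0,0]],[1,[0,0,1],[0,0,0]],[1,[0,0,1],[0,0,0]],[1,[0,0,1],[0,0,0]]]'; python3 d.py
```

```text
time_s: 5.85
tool_pos: [0.5146, 0.0334, 0.0916]
ee_rot: [-0.0, 0.758, 0.652, -0.0]
force: [-0.1, 0.0, -0.0]
finger_gap: 0.0001
time_s: 6.35
tool_pos: [0.5152, 0.0329, 0.0911]
ee_rot: [0.0, 0.759, 0.651, 0.0]
force: [-0.4, 0.1, -0.4]
finger_gap: -0.0002
6.35 [0.5152 0.0329 0.0911] [0.000e+00 7.587e-01 6.514e-01 1.000e-04] [-0.38  0.13 -0.39]
tenths [-36.   -6.9  -0. ]
units [-0.2 -7.  -0. ]
tens [36. -7.  0.]
load [-101.    -6.8   -0. ]
```

```bash
python3 -m jog '[[1,[0,0,0.5],[0,0,0]],[1,[0,0,1],[0,0,0]],[1,[0,0,1],[0,0,0]],[1,[0,0,1],[0,0,0]],[1,[0,0,1],[0,0,0]]]'
```

```text
time_s: 6.85
tool_pos: [0.5151, 0.0329, 0.0901]
ee_rot: [0.0, 0.759, 0.651, 0.0]
force: [-0.3, -0.7, 0.1]
finger_gap: 0.0001
```

```bash
python3 -m jog '[[1,[0,0,0.5],[0,0,0]],[1,[0,0,1],[0,0,0]],[1,[0,0,1],[0,0,0]],[1,[0,0,1],[0,0,0]],[1,[0,0,1],[0,0,0]]]'
```

```text
time_s: 7.35
tool_pos: [0.5151, 0.0329, 0.0891]
ee_rot: [-0.0, 0.759, 0.651, 0.0]
force: [-0.1, -0.1, 0.2]
finger_gap: 0.0
```

```bash
python3 -m jog '[[1,[0,0,0.5],[0,0,0]],[1,[0,0,1],[0,0,0]],[1,[0,0,1],[0,0,0]],[1,[0,0,1],[0,0,0]],[1,[0,0,1],[0,0,0]]]'
```

```text
time_s: 7.85
tool_pos: [0.5151, 0.0329, 0.0881]
ee_rot: [-0.0, 0.759, 0.651, 0.0]
force: [0.7, -0.3, 0.7]
finger_gap: 0.0004
```

```bash
python3 -m jog '[[1,[0,0,0.5],[0,0,0]],[1,[0,0,1],[0,0,0]],[1,[0,0,1],[0,0,0]],[1,[0,0,1],[0,0,0]],[1,[0,0,1],[0,0,0]]]'
```

```text
time_s: 8.35
tool_pos: [0.515, 0.0329, 0.0871]
ee_rot: [-0.0, 0.759, 0.651, 0.0]
force: [0.5, -0.5, 0.7]
finger_gap: 0.0
```

```bash
python3 -m jog '[[1,[0,0,0.4],[0,0,0]],[1,[0,0,0.7],[0,0,0]],[1,[0,0,0.7],[0,0,0]],[1,[0,0,0.7],[0,0,0]],[1,[0,0,0.7],[0,0,0]]]'
```

```text
time_s: 8.85
tool_pos: [0.515, 0.0329, 0.0864]
ee_rot: [-0.0, 0.759, 0.651, 0.0]
force: [0.8, 0.0, 0.6]
finger_gap: 0.0
```

```bash
python3 -m jog '[[1,[0,0,0.4],[0,0,0]],[1,[0,0,0.8],[0,0,0]],[1,[0,0,0.8],[0,0,0]],[1,[0,0,0.8],[0,0,0]],[1,[0,0,0.8],[0,0,0]]]'
```

```text
time_s: 9.35
tool_pos: [0.5154, 0.0329, 0.0859]
ee_rot: [0.0, 0.759, 0.651, 0.0]
force: [0.3, -0.8, 4.1]
finger_gap: -0.0002
```

```bash
python3 -m jog '[[1,[0,0,0.2],[0,0,0]],[1,[0,0,0.4],[0,0,0]],[1,[0,0,0.4],[0,0,0]],[1,[0,0,0.4],[0,0,0]],[1,[0,0,0.4],[0,0,0]]]'
```

```text
time_s: 9.85
tool_pos: [0.5157, 0.0329, 0.0859]
ee_rot: [0.0, 0.759, 0.651, 0.001]
force: [-0.8, 0.6, 6.1]
finger_gap: -0.0001
```

```bash
python3 -m jog '[[1,[0,-2,0.2],[0,0,0]],[1,[0,-5,0.2],[0,0,0]],[1,[0,-9,0.2],[0,0,0]],[1,[0,-13,0.2],[0,0,0]],[1,[0,-13,0.2],[0,0,0]]]'; python3 -m jog '[[1,[0,0,-2],[0,0,0]],[1,[0,0,-4],[0,0,0]],[1,[0,5,-4],[0,0,0]],[1,[0,13,-4],[0,0,0]],[1,[0,13,-4],[0,0,0]]]'; python3 - <<'E'
from h import *
shot("scene","s4.png",(255,185,335,235),10)
shot("wrist","w4.png",(180,130,460,340),2.8)
E
```

```text
time_s: 10.35
tool_pos: [0.5026, 0.0348, 0.0858]
ee_rot: [0.0, 0.759, 0.651, 0.001]
force: [0.3, -0.3, 7.7]
finger_gap: -0.0
time_s: 10.85
tool_pos: [0.5164, 0.0327, 0.0889]
ee_rot: [0.001, 0.759, 0.651, 0.0]
force: [0.4, 0.1, 0.5]
finger_gap: -0.0003
```

View pics/s4.png

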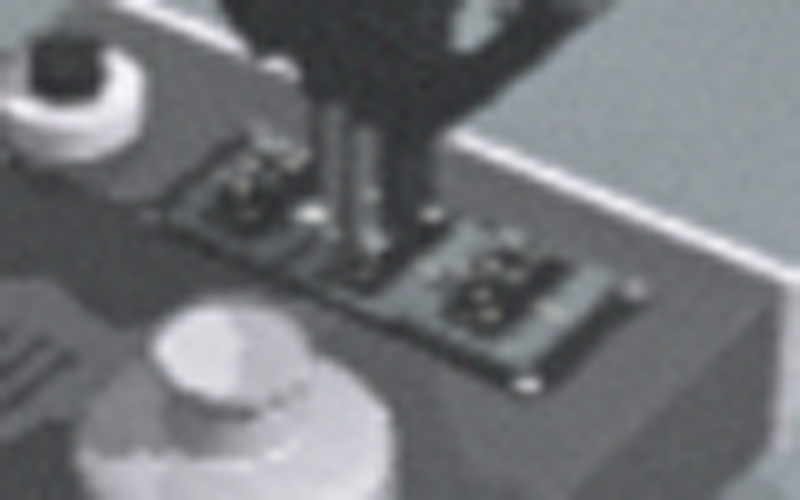

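View pics/w4.png

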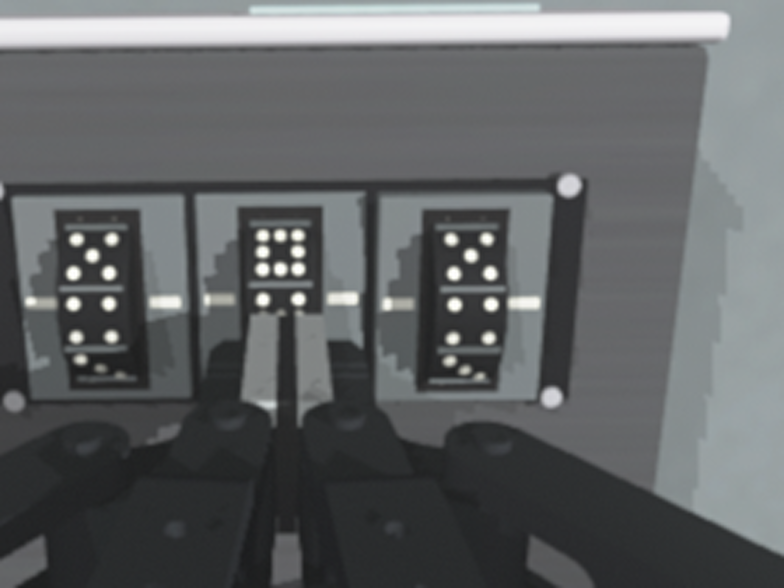

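```bash
python3 -m jog '[[1,[0,0,2],[0,0,0]],[1,[0,0,3.3],[0,0,0]],[1,[0,0,3.8],[0,0,0]],[1,[0,0,4],[0,0,0]],[1,[0,0,4],[0,0,0]]]'; python3 -m jog '[[1,[0,-2,0],[0,0,0]],[1,[0,-5,0],[0,0,0]],[1,[0,-9,0],[0,0,0]],[1,[0,-13,0],[0,0,0]],[1,[0,-13,0],[0,0,0]]]'; python3 -m jog '[[1,[0,0,-2],[0,0,0]],[1,[0,0,-4],[0,0,0]],[1,[0,5,-4],[0,0,0]],[1,[0,13,-4],[0,0,0]],[1,[0,13,-4],[0,0,0]]]'; python3 - <<'E'
from h import *
shot("wrist","w5.png",(180,130,460,340),2.8)
E
```

```text
time_s: 11.45
tool_pos: [0.5157, 0.0328, 0.0858]
ee_rot: [0.0, 0.759, 0.651, 0.001]
force: [-0.5, -0.6, 6.0]
finger_gap: 0.0
time_s: 11.95
tool_pos: [0.5022, 0.0348, 0.0858]
ee_rot: [0.0, 0.759, 0.651, 0.001]
force: [0.0, -2.2, 7.7]
finger_gap: -0.0
time_s: 12.45
tool_pos: [0.5164, 0.0328, 0.089]
ee_rot: [0.001, 0.759, 0.651, 0.0]
force: [-0.4, -0.3, 0.6]
finger_gap: 0.0001
```

View pics/w5.png

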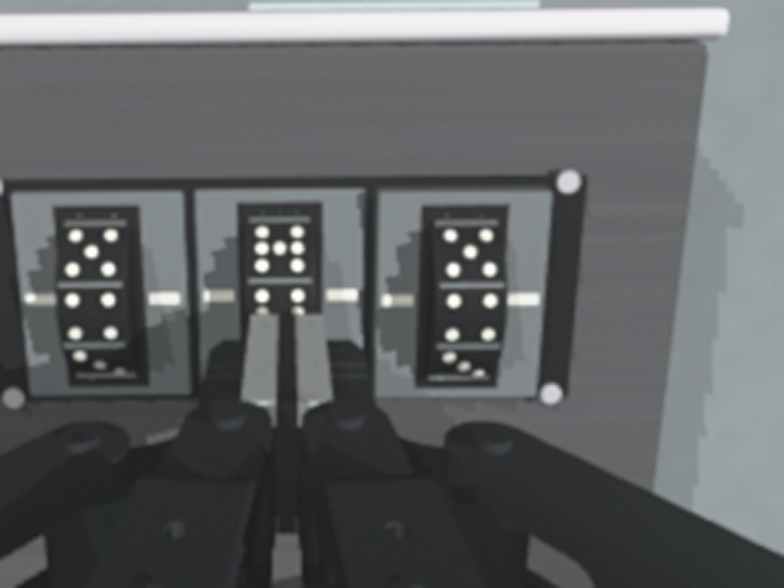

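Front now shows 7, so the index is at 6. One more stroke.

```bash
python3 -m jog '[[1,[0,0,2],[0,0,0]],[1,[0,0,3.3],[0,0,0]],[1,[0,0,3.8],[0,0,0]],[1,[0,0,4],[0,0,0]],[1,[0,0,4],[0,0,0]]]'; python3 -m jog '[[1,[0,-2,0],[0,0,0]],[1,[0,-5,0],[0,0,0]],[1,[0,-9,0],[0,0,0]],[1,[0,-13,0],[0,0,0]],[1,[0,-13,0],[0,0,0]]]'; python3 -m jog '[[1,[0,0,-3],[0,0,0]],[1,[0,0,-10],[0,0,0]],[1,[-18,7,-10],[0,0,0]],[1,[-36,13,-8],[0,0,0]],[1,[-36,13,-6.5],[0,0,0]]]'; python3 - <<'E'
from h import *
shot("wrist","w6.png",(180,130,460,340),2.8)
E
python3 d.py
```

```text
time_s: 13.0
tool_pos: [0.5157, 0.0328, 0.0859]
ee_rot: [0.0, 0.759, 0.651, 0.001]
force: [-0.9, 0.3, 5.3]
finger_gap: -0.0001
time_s: 13.5
tool_pos: [0.5022, 0.0348, 0.0858]
ee_rot: [0.0, 0.759, 0.651, 0.001]
force: [-0.5, -1.5, 7.8]
finger_gap: 0.0002
time_s: 14.0
tool_pos: [0.5092, -0.0053, 0.0915]
ee_rot: [0.0, 0.76, 0.65, -0.001]
force: [-0.9, -0.4, 0.4]
finger_gap: -0.0004
14.05 [ 0.5088 -0.0035  0.0911] [-4.000e-04  7.596e-01  6.504e-01 -6.000e-04] [-1.26 -0.14  0.21]
tenths [ 1.  -6.2  0. ]
units [36.8 -6.3 -0. ]
tens [73.  -6.5 -0. ]
load [-64.   -5.9   0. ]
```

View pics/w6.png

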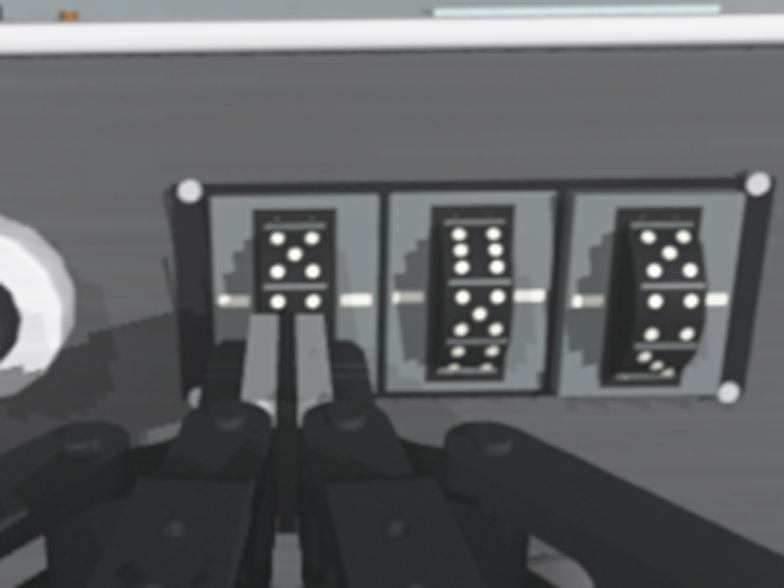

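```bash
python3 -m jog '[[1,[1,0.5,0.5],[0,0,0]],[1,[1,0.5,1],[0,0,0]],[1,[1,0.5,1],[0,0,0]],[1,[1,0.5,1],[0,0,0]],[1,[1,0.5,1],[0,0,0]]]'
```

```text
time_s: 14.55
tool_pos: [0.5102, -0.0014, 0.0905]
ee_rot: [-0.0, 0.759, 0.652, 0.0]
force: [-0.3, -0.1, 0.6]
finger_gap: -0.0003
```

```bash
python3 -m jog '[[1,[0,0,0.5],[0,0,0]],[1,[0,0,1],[0,0,0]],[1,[0,0,1],[0,0,0]],[1,[0,0,1],[0,0,0]],[1,[0,0,1],[0,0,0]]]'
```

```text
time_s: 15.05
tool_pos: [0.5102, -0.0018, 0.0895]
ee_rot: [-0.0, 0.759, 0.651, 0.0]
force: [-0.7, -0.2, 0.1]
finger_gap: 0.0003
```

```bash
python3 -m jog '[[1,[0,0,0.5],[0,0,0]],[1,[0,0,1],[0,0,0]],[1,[0,0,1],[0,0,0]],[1,[0,0,1],[0,0,0]],[1,[0,0,1],[0,0,0]]]'
```

```text
time_s: 15.55
tool_pos: [0.5102, -0.0018, 0.0885]
ee_rot: [-0.0, 0.759, 0.651, 0.0]
force: [-0.0, -0.6, 0.2]
finger_gap: 0.0001
```

```bash
python3 -m jog '[[1,[0,0,0.5],[0,0,0]],[1,[0,0,1],[0,0,0]],[1,[0,0,1],[0,0,0]],[1,[0,0,1],[0,0,0]],[1,[0,0,1],[0,0,0]]]'
```

```text
time_s: 16.05
tool_pos: [0.5103, -0.0017, 0.0875]
ee_rot: [-0.0, 0.759, 0.651, 0.0]
force: [-0.5, -0.3, 1.1]
finger_gap: 0.0005
```

```bash
python3 -m jog '[[1,[0,0,0.5],[0,0,0]],[1,[0,0,1],[0,0,0]],[1,[0,0,1],[0,0,0]],[1,[0,0,1],[0,0,0]],[1,[0,0,1],[0,0,0]]]'
```

```text
time_s: 16.55
tool_pos: [0.5109, -0.0019, 0.0871]
ee_rot: [0.0, 0.759, 0.651, 0.001]
force: [-0.3, -0.7, 5.3]
finger_gap: 0.0001
```

```bash
python3 -m jog '[[1,[0,-1,0.3],[0,0,0]],[1,[0,-5,0.4],[0,0,0]],[1,[0,-9,0.4],[0,0,0]],[1,[0,-13,0.4],[0,0,0]],[1,[0,-13,0.4],[0,0,0]]]'; python3 -m jog '[[1,[0,0,-2],[0,0,0]],[1,[0,0,-4],[0,0,0]],[1,[0,5,-4],[0,0,0]],[1,[0,13,-4],[0,0,0]],[1,[0,13,-4],[0,0,0]]]'; python3 - <<'E'
from h import *
shot("wrist","w7.png",(180,130,460,340),2.8)
E
```

```text
time_s: 17.05
tool_pos: [0.4981, 0.0, 0.0871]
ee_rot: [0.001, 0.759, 0.651, 0.001]
force: [-0.4, -0.7, 7.8]
finger_gap: 0.0002
time_s: 17.55
tool_pos: [0.5117, -0.0019, 0.0901]
ee_rot: [0.001, 0.759, 0.651, 0.0]
force: [0.2, -0.7, 0.1]
finger_gap: -0.0001
```

View pics/w7.png

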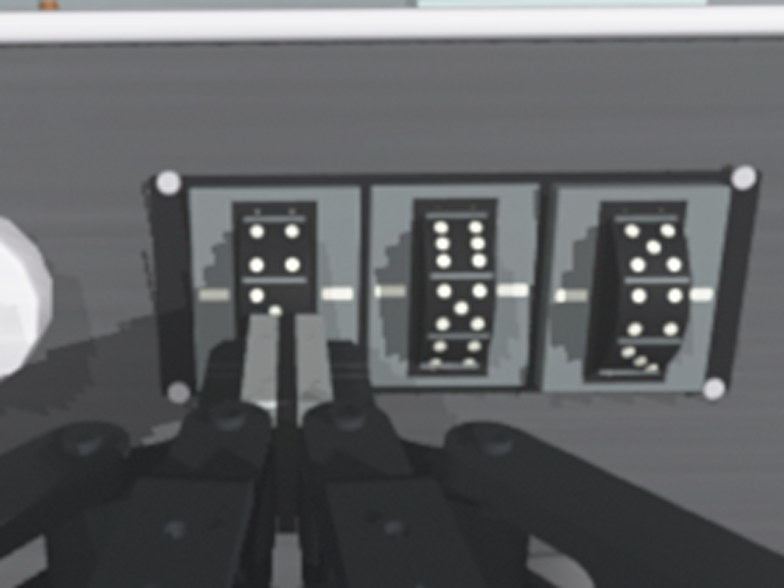

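```bash
python3 -m jog '[[1,[-1.5,0,2],[0,0,0]],[1,[-1.5,0,3.3],[0,0,0]],[1,[-1.5,0,3.8],[0,0,0]],[1,[-1.5,0,4],[0,0,0]],[1,[-1.5,0,4],[0,0,0]]]'; python3 -m jog '[[1,[0,-2,0],[0,0,0]],[1,[0,-5,0],[0,0,0]],[1,[0,-9,0],[0,0,0]],[1,[0,-13,0],[0,0,0]],[1,[0,-13,0],[0,0,0]]]'; python3 -m jog '[[1,[0,0,-3],[0,0,0]],[1,[0,0,-20],[0,0,0]],[1,[-25,3,-25],[0,0,0]],[1,[-55,3,-25],[0,0,0]],[1,[-65,3,-25],[0,0,0]]]'; python3 - <<'E'
from h import *
C,im,s=shot("wrist","w8.png",(180,110,500,340),2.5)
E
python3 d.py
```

```text
time_s: 18.1
tool_pos: [0.5108, -0.0037, 0.0871]
ee_rot: [0.0, 0.759, 0.651, 0.001]
force: [-1.3, -0.0, 6.8]
finger_gap: -0.0003
time_s: 18.6
tool_pos: [0.4974, -0.0017, 0.0871]
ee_rot: [0.0, 0.759, 0.651, 0.001]
force: [-0.6, -1.3, 8.3]
finger_gap: 0.0002
time_s: 19.1
tool_pos: [0.4887, -0.0686, 0.1109]
ee_rot: [-0.0, 0.76, 0.65, -0.001]
force: [0.4, -0.5, 0.1]
finger_gap: 0.0
19.15 [ 0.4886 -0.0691  0.1107] [-3.000e-04  7.603e-01  6.496e-01 -1.000e-03] [-0.57 -1.08  0.55]
tenths [68.9  3.6 -0.1]
units [ 1.047e+02  3.400e+00 -1.000e-01]
tens [140.9   3.2  -0.2]
load [ 3.9  4.1 -0. ]
```

View pics/w8.png

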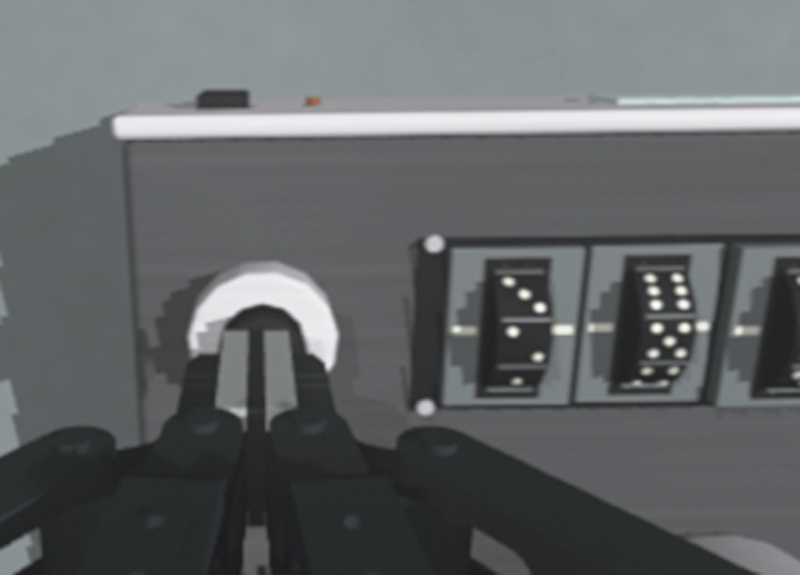

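```bash
python3 -m jog '[[1,[3.5,3.5,4],[0,0,0]],[1,[3.5,3.5,9],[0,0,0]],[1,[3.5,3.5,13],[0,0,0]],[1,[3.5,3.5,15],[0,0,0]],[1,[3.5,3.5,15],[0,0,0]]]'; python3 -m jog '[[1,[0,0,1],[0,0,0]],[1,[0,0,2],[0,0,0]],[1,[0,0,3],[0,0,0]],[1,[0,0,3],[0,0,0]],[1,[0,0,3],[0,0,0]]]'; python3 d.py
```

```text
time_s: 19.65
tool_pos: [0.4939, -0.0624, 0.0955]
ee_rot: [-0.0, 0.758, 0.652, -0.0]
force: [-0.0, -1.2, -0.8]
finger_gap: 0.0004
time_s: 20.15
tool_pos: [0.4944, -0.063, 0.0933]
ee_rot: [-0.0, 0.759, 0.651, 0.0]
force: [0.1, -0.1, 3.0]
finger_gap: 0.0001
20.15 [ 0.4944 -0.063   0.0933] [-0.000e+00  7.588e-01  6.514e-01  2.000e-04] [ 0.09 -0.05  3.03]
tenths [62.  -0.9  0. ]
units [97.8 -0.9  0. ]
tens [ 1.34e+02 -1.00e+00  1.00e-01]
load [-3.  -0.7 -0. ]
```

```bash
python3 -m jog '[[1,[0,0,1],[0,0,0]],[1,[0,0,2],[0,0,0]],[1,[0,0,3],[0,0,0]],[1,[0,0,3.5],[0,0,0]],[1,[0,0,3.5],[0,0,0]]]'
```

```text
time_s: 20.65
tool_pos: [0.4944, -0.063, 0.0897]
ee_rot: [-0.0, 0.759, 0.651, 0.0]
force: [-0.9, 1.0, 5.6]
finger_gap: 0.0002
```

```bash
python3 -m jog '[[1,[0,0,0.5],[0,0,0]],[1,[0,0,1],[0,0,0]],[1,[0,0,1.5],[0,0,0]],[1,[0,0,1.5],[0,0,0]],[1,[0,0,1.5],[0,0,0]]]'
```

```text
time_s: 21.15
tool_pos: [0.4945, -0.063, 0.089]
ee_rot: [-0.0, 0.759, 0.651, 0.0]
force: [-3.5, 0.6, 11.8]
finger_gap: -0.0001
```

```bash
python3 -m jog '[[1,[0,0,-3],[0,0,0]],[1,[0,0,-10],[0,0,0]],[1,[0,0,-30],[0,0,0]],[1,[25,10,-60],[0,0,0]],[1,[60,22,-90],[0,0,0]]]';  python3 -m jog '[[1,[25,0,0],[0,0,0]],[1,[40,0,0],[0,0,0]],[1,[40,0,0],[0,0,0]],[1,[40,0,0],[0,0,0]],[1,[40,0,0],[0,0,0]]]'; python3 - <<'E'
from h import *
shot("wrist","w9.png",(120,140,400,290),2.8)
shot("top","t9.png")
E
python3 d.py
```

```text
time_s: 21.65
tool_pos: [0.5241, -0.0091, 0.1786]
ee_rot: [0.0, 0.76, 0.649, -0.001]
force: [1.5, 0.0, -0.3]
finger_gap: 0.0001
time_s: 22.15
tool_pos: [0.5302, 0.0303, 0.1773]
ee_rot: [-0.0, 0.76, 0.65, -0.001]
force: [-0.7, -0.8, -0.2]
finger_gap: 0.0001
22.25 [0.5306 0.0307 0.1777] [-1.000e-04  7.596e-01  6.504e-01 -6.000e-04] [ 0.02 -0.37 -0.15]
tenths [-36.2 -22.4   0. ]
units [ -0.3 -22.5   0. ]
tens [ 35.9 -22.7  -0. ]
load [-1.011e+02 -2.210e+01  1.000e-01]
```

View pics/w9.png

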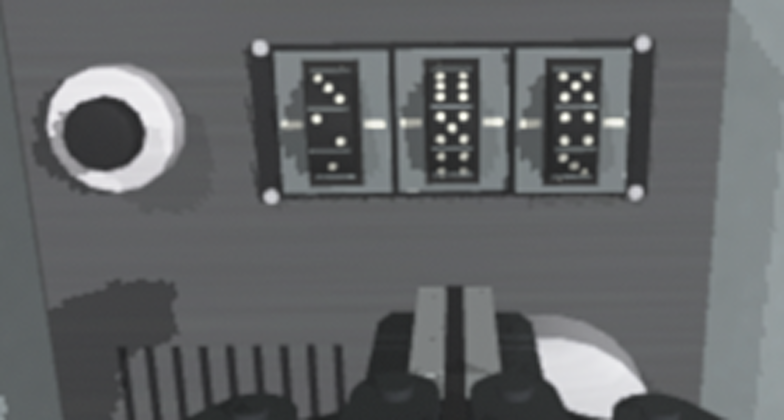

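View pics/t9.png

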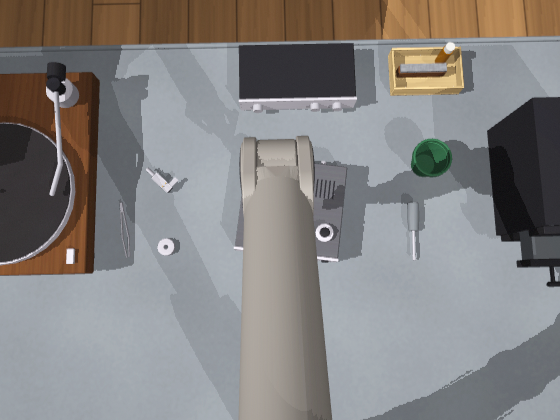

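The wheels (mirrored, right to left in the picture) read 4, 5 and 2, centred between the index bars at x≈572, 452 and 330. The button (103,133) is up, the loose things I can see sit where they were, and the tool is clear.

```bash
python3 -c "
from bench import robot
print(robot.job_done())"
```

```text
the job is handed in; nothing more can be done
None
```

I set the speed controller to 4, 5, 2 (45.2 rpm), pressed the load button right down, and handed the job in at about 22 s of the 64 s allowed. `job_done()` gives no verdict.

- **Wheels:** I rolled each wheel with the closed fingertips, one digit per stroke: tens 3→4, units 8→5 and tenths 4→2. The force readings taken between moves stayed at or below 8.3 N.
- **Button:** It went about 5 mm down onto its hard stop, where the force read 11.8 N, well under the 25 N limit.
- **Last checks:** The final wrist picture shows 4, 5 and 2 centred between the index bars and the button up again. The tool is clear, with force readings near zero. In the top picture the headshell, tweezers, pot, adapter and screwdriver have not visibly moved.
- **Not fully checked:** The arm hides the record weight in the last top picture, and the wrist picture shows only part of it. I did not measure its position, but the tool never touched it. I judged the other loose things by eye only.

No check failed. The wheel tops stood about 78.3 mm (tens), 75.0 mm (units) and 76.3 mm (tenths) by touch, all within the stated ±2.5 mm.

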